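# Unhook the setting gauge and rack it

### The arm

A 7-joint arm with a two-finger parallel gripper is mounted at the origin on the work surface. World frame = base frame: x ahead of the robot, y to its left, z up, the work surface at z = 0. Lengths are in m, angles in rad, forces in N, time in s.
With the tool pointing down it reaches from about 0.4 to 0.85 m from the base axis. Payload 10.4 kg.
Tool frame: the origin (TCP) lies midway between the tips of the shut fingers; the grasp point (between the pads) lies 19 mm behind it; z points along the fingers, x is the direction in which the jaws open and shut, and the axes are right-handed (so a half turn about z gives the same grasp; the last joint's range is limited). The gripper opens to 85 mm and grips with 20 to 120 N. Pads are 22 mm wide; open, the fingers measure 114 mm over their backs; the gripper's body (76 mm by 85 mm) begins 54 mm behind the grasp point. The pads swing forward as they close: fully open they stand 13 mm farther back than shut.
Start: joints at [-1.132, 0.332, -0.065, 1.46, 0.022, 1.35, -0.088], TCP at [0.278, 0.56, 0.231] pointing down, gripper open.
Joint ranges: [-2.6, 2.6], [-0.5, 2.12], [-1.47, 1.34], [0.16, 2.42], [-1.27, 4.41], [0.06, 2.06], [-2.6, 2.6]. Speed limits (rad/s): [2.22, 2.22, 2.79, 2.79, 3.14, 3.14, 3.14].

### API

Orientations are given as a unit quaternion [x, y, z, w].
In Python, from workcell import manip, cams gives the robot as it stands.
- The arm moves only by the tool move_arm, never from a script. Its argument "moves" is a list of rows, each a list of 7 numbers: the turn, a rotation vector about the tool's x, y, z in degrees, then the shift along the tool's x, y, z in m, then the finger opening in m, from 0 to 0.0854. A call has 1 to 10 rows; each row is the pose to reach, as a shift and turn from the pose commanded when the call began, along the tool's axes at that moment; what a row does not reach only later rows make up. A row lasts 1/10 s, in which the tool goes at most 50 mm and 8.59 degrees, less where a joint would pass 70% of its speed; a pose out of reach is approached as far as the arm can. A call with a gripper value outside its range is refused whole. The fingers move at their own pace and stop on an object; "grip_force" is the grip in N (left out, the last holds). Time passes only in rows, so rows that repeat a pose let the fingers close. It gives the time, the measured TCP pose, the force and the opening at its end, in the units of the state.
- manip.get_obs(): the state, without advancing time (a new reading comes with each control period).
- cams.camera(name): name is "scene" or "top" or "wrist"; returns the picture (400x640x3 uint8, red, green, blue); there is no depth.
- cams.camera_params(name): a dict with "fx", "fy", "cx", "cy" (pixels), "xyz" and "rotation" of the camera in the world. Camera axes: x right, y up, looking along -z (the intrinsics and any distortion apply to the point x, -y, -z); pixel columns grow to the right and rows downward; lengths in m; the calibration is good to about 2 mm. The wrist camera is an equidistant fisheye: a pixel r from the principal point sees the ray r / f radians off the axis. A picture is of the moment at which its call begins: read the wrist's pose just before it. camera_params takes no time and is no camera call; for the wrist camera it gives the pose at the moment of the call.
- manip.hand_in(): hands the job in, once; it reports no verdict.
The state is a dict: "clock": time; "joint_pos": joint angles; "joint_velocities": joint speeds; "tau": joint torques, N m; "position": TCP position; "ee_rot": TCP orientation; "ft_force": force on the tool from outside, world axes, zero at the start; "torque": the same for the moment, N m; "grip_width": opening from 0.0 (shut) to 1.0 (fully open).
Only numpy, scipy, OpenCV 4.12 (cv2) and the standard library are available. Lean on these libraries where they do the work, as an engineer would, in place of code of your own. Each camera call takes 0.05 s, during which the arm holds its last target. There are 200 camera calls.

### The job

Take the windowed gauge off its barbed hook without forcing it: raise it off the arm, tilt its grip back until it is square to the rising end of the hook, and ease it out over the barb. Then lower it gently, upright with its plate end down, all the way into the empty slot of the white rack and let go. Leave everything else where it is.

Things in the scene. Friction and masses are not known exactly. Their poses are not given: they have to be found in the camera images.
- gauge: setting gauge on the hook, 0.1 to 0.2 kg: aluminium plate 50 mm wide (its y), 5 thick (x), 75 long (z, up as it hangs); above it a grey grip block 34 wide (y), 12 thick (x), from 75 to 120 mm above the lower edge. One window, 26 wide, 21 high, from 45 to 66 mm above the lower edge; the bar above it rests on the hook's level arm. Origin: centre of the lower edge.
- eye (a point): centre of the gauge's window, 55.5 mm above its lower edge. The 21 mm high window passes over the 18 mm thick barbed end only with the gauge tilted about square to that end (grip leaning back to the post) and little play on either side, e.g. the window's lower edge 1.5 mm below the underside; held upright it jams.
- stand: fixed steel stand with the barbed hook, which points along the stand's +x, to the robot's left, in the plane y = 0 and is 8 mm wide (y). A level arm 8 mm thick runs from the post (x = -100 mm, no higher than the arm) to the bend at x = 0. Origin: on the table right below the bend; z up. Stiff: over 20 N between gauge and stand counts as forcing it.
- bend (a point): middle of the bar at the bend, 190 mm above the table, where the level arm turns into the rising end: straight, 8 mm thick, 60 mm long from the bend to the tip. Its rise outwards is anywhere from 24 to 44 degrees above level, differs each time and is not measured: feel for it along its smooth straight underside.
- barbside (a point): where the barb would be at a rise of 34 degrees (fixed to the stand; the real end may lie 9 mm higher or lower): middle of the bar 55 mm from the bend. The barb sits on the upper side over the last 16 mm before the tip, points back to the bend, and makes the end 18 mm thick, square to it, from underside to barb top.
- rack: fixed white rack, 142 mm long (its y), with two slots end to end, each 56 mm long (y), 10 mm wide (x) and 25 mm deep; walls reach 33 mm, slot floor 8 mm above the table. Base plate 70 mm wide (x). Origin: centre of the underside.
- slot (a point): middle of the floor of the empty slot, the one on the rack's +y side; the slot runs along the rack's y.
- sister: the other gauge, plate 50 x 7 x 62 mm with a round grey grip on top and no window; it already stands in the rack's other slot. Leave it there.
- bottle: white bottle, 56 mm across, 150 mm tall, upright; bystander. Origin: centre of its underside.
- tape: clear plastic ring, 90 mm across, 20 mm tall, flat on the table; bystander.
- driver: screwdriver lying on the table; bystander.
- jar: small clear jar, 48 mm across, 50 mm tall; bystander. Origin: centre of its underside.
- tray: clear open tray 120 x 90 x 30 mm; bystander.
- clampblock: small aluminium block 50 x 30 x 25 mm; bystander.

How it is judged:
By the outcome, as a careful person would: the job done as asked, in the order asked, and still so for the second after the job is handed in, with the robot touching nothing.
It also fails if it takes over 72 s, if anything falls off the work surface, if the arm or the gripper's body presses on something with over 40 N, if the wrist force passes 120 N, or if a joint passes its speed limit or range.

## Working session

There is one attempt and no reset: what is moved stays moved. The work goes in short steps, Python scripts to look and compute and a tool call to move; the robot and the scene stay as the last step left them, time stands still between calls to the robot, and variables do not carry over. Pictures are saved under pics/ and viewed, about 8 in all and at most 12, crops included, and the job is handed in when it is done.

Besides the shell and the picture viewer there is one more tool, called after ">>>" as name([rows], argument=value, ...), one row to a line, values as JSON. move_arm: Moves the arm, as the interface text tells. Its arguments: {"type":"object","properties":{"moves":{"type":"array","items":{"type":"array","items":{"type":"number"}}},"grip_force":{"type":"number"}},"required":["moves"]}

```bash
ls; mkdir -p pics
python3 - <<'E'
from workcell import manip,cams
import cv2,numpy as np
print(manip.get_obs())
for n in ["scene","top"]:
    p=cams.camera_params(n);print(n,p)
    cv2.imwrite(f"pics/{n}0.png",cams.camera(n)[:,:,::-1])
E
```

```text
pics
{'clock': 0.0, 'joint_pos': array([-1.13156814,  0.33288262, -0.06468942,  1.46097123,  0.02162734,
        1.34989969, -0.08849706]), 'joint_velocities': array([-0.00010414, -0.00048018,  0.00183536, -0.00074694, -0.00039222,
        0.00084215,  0.00049417]), 'tau': array([-7.92372452e-05, -6.25445437e+01,  4.89039451e-02, -3.91601622e+01,
        1.61315594e-02,  9.98204254e-03, -4.56849398e-05]), 'position': array([0.27833727, 0.55916701, 0.23049492]), 'ee_rot': array([ 8.50166550e-01,  5.26513343e-01, -5.95107711e-04,  4.26781437e-04]), 'ft_force': array([ 0.52838125, -0.31080697, -0.15962232]), 'torque': array([-0.02523105,  0.03455869, -0.03875244]), 'grip_width': 1.003341556533087}
scene {'fx': 493.80008169184043, 'fy': 493.80008169184043, 'cx': 312.39257266892906, 'cy': 198.61271858040888, 'xyz': array([ 1.06385366, -0.6758861 ,  0.77715821]), 'rotation': array([0.42142616, 0.1251967 , 0.26802461, 0.85725643])}
top {'fx': 424.0300694630475, 'fy': 424.0300694630475, 'cx': 314.01886884092573, 'cy': 206.57438323361797, 'xyz': array([ 0.53581859, -0.03918504,  1.09443459]), 'rotation': array([-0.03074532,  0.03471302,  0.71210031, -0.70054471])}
```

View pics/scene0.png

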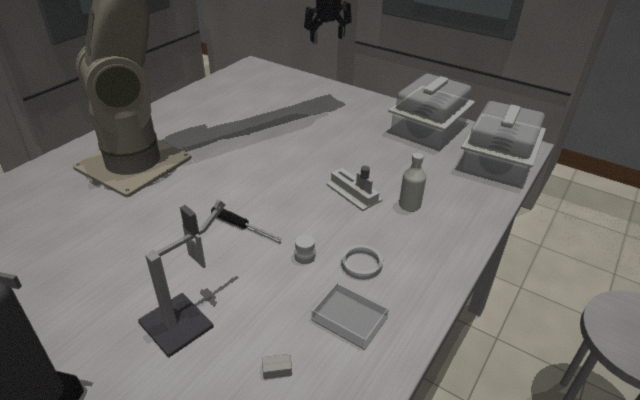

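View pics/top0.png

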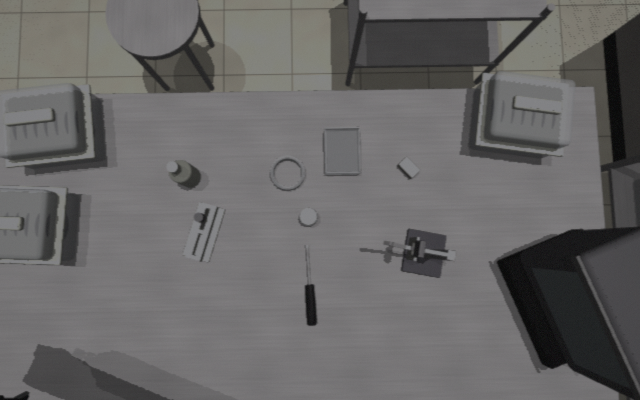

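Both views show the stand at the right of the top view (plate ~(424,253), hook tip ~(386,243), gauge ~(415,248)). The rack is at ~(205,233), its sister gauge in the upper slot (200,217) and the empty slot below. Next I'll zoom in on these.

Run:
```python
import cv2,numpy as np
s=cv2.imread("pics/scene0.png");t=cv2.imread("pics/top0.png")
def c(im,x,y,w,h):
    o=cv2.resize(im[y:y+h,x:x+w],(400,300),interpolation=cv2.INTER_CUBIC)
    return cv2.convertScaleAbs(o,alpha=1.6)
out=np.vstack([np.hstack([c(s,130,195,120,90),c(t,370,220,100,75)]),np.hstack([c(s,310,150,120,90),c(t,160,195,80,60)])])
cv2.imwrite("pics/z0.png",out)
```

```text
(no output)
```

View pics/z0.png

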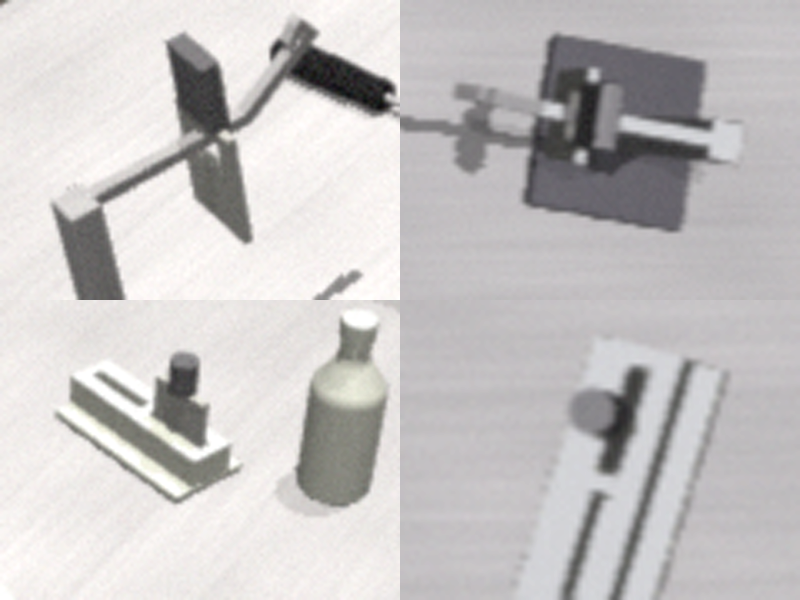

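The zooms give usable landmarks: scene post top (75,202), bend (~235,122) and tip (300,25), plus top-view post top (725,140) and tip (462,92). The rack's slots are clear, with the sister at the upper one. Next I'll turn these into positions.

```bash
cat > h.py <<'E'
import numpy as np,cv2
from scipy.spatial.transform import Rotation as R
from workcell import manip,cams
def ray(n,px,p=None):
    p=p or cams.camera_params(n); u=(px[0]-p["cx"])/p["fx"];v=(px[1]-p["cy"])/p["fy"]
    if n=="wrist":
        r=np.hypot(u,v); k=np.sin(r)/max(r,1e-9); d=np.array([u*k,-v*k,-np.cos(r)])
    else: d=np.array([u,-v,-1])
    q=R.from_quat(p["rotation"]); d=q.apply(d); return np.array(p["xyz"]),d/np.linalg.norm(d)
def onz(n,px,z,p=None):
    o,d=ray(n,px,p); return o+d*(z-o[2])/d[2]
def tri(rs):
    A=sum(np.eye(3)-np.outer(d,d) for o,d in rs);b=sum((np.eye(3)-np.outer(d,d))@o for o,d in rs)
    x=np.linalg.solve(A,b);return x,[np.linalg.norm((np.eye(3)-np.outer(d,d))@(x-o)) for o,d in rs]
def proj(n,X,p=None):
    p=p or cams.camera_params(n); c=R.from_quat(p["rotation"]).inv().apply(np.array(X)-p["xyz"]);x,y,z=c[0],-c[1],-c[2]
    if n=="wrist":
        r=np.hypot(x,y);t=np.arctan2(r,z);x,y,z=x/r*t,y/r*t,1
    return np.array([p["cx"]+p["fx"]*x/z,p["cy"]+p["fy"]*y/z])
E
python3 - <<'E'
from h import *
np.set_printoptions(precision=4,suppress=True)
S=lambda x,y:(130+x/3.3333,195+y/3.3333); T=lambda x,y:(370+(x-400)/4,220+y/4)
pts={"post":((75,202),(725,140)),"tip":((300,25),(462,92)),}
for k,(a,b) in pts.items(): print(k,tri([ray("scene",S(*a)),ray("top",T(*b))]))
print("post194",onz("scene",S(75,202),.194),onz("top",T(725,140),.194))
print("bend194",onz("scene",S(235,122),.194))
print("grip top s",onz("scene",S(192,52),.248)," t",onz("top",T(608,118),.248), onz("top",T(585,110),.248))
for c in [(555,35),(705,62),(680,230),(527,205)]: print("base",onz("top",T(*c),.01))
t=cv2.imread("pics/top0.png")[195:270,170:235].max(2)
for th in (190,165,150):
    m=(t>th).astype(np.uint8)
    cs=cv2.findContours(m,0,2)[0]; c=max(cs,key=cv2.contourArea); r=cv2.minAreaRect(c); print(th,r,[onz("top",(x+170,y+195),.006)[:2] for x,y in cv2.boxPoints(r)])
print(np.percentile(t,[5,25,50,75,90]))
big=cv2.convertScaleAbs(cv2.resize(cv2.imread("pics/top0.png")[195:270,170:235],None,fx=8,fy=8,interpolation=cv2.INTER_CUBIC),alpha=1.5);cv2.imwrite("pics/rack.png",big)
E
```

```text
post (array([ 0.5123, -0.3335,  0.1919]), [np.float64(0.0005515243102140753), np.float64(0.000551524310214092)])
tip (array([ 0.5386, -0.1904,  0.2247]), [np.float64(0.0010309434566800897), np.float64(0.0010309434566801612)])
post194 [ 0.5148 -0.3345  0.194 ] [ 0.5119 -0.3332  0.194 ]
bend194 [ 0.5373 -0.2452  0.194 ]
grip top s [ 0.5305 -0.2591  0.248 ]  t [ 0.5252 -0.2579  0.248 ] [ 0.5294 -0.2466  0.248 ]
base [ 0.5756 -0.2875  0.01  ]
base [ 0.5568 -0.3828  0.01  ]
base [ 0.4509 -0.3622  0.01  ]
base [ 0.4682 -0.2658  0.01  ]Traceback (most recent call last):
  File "<stdin>", line 13, in <module>
ValueError: max() iterable argument is empty
```

>>> move_arm([
  [0,0,0,-0.3,0.29,-0.1,0.0854],
  [0,0,0,-0.3,0.29,-0.1,0.0854],
  [0,0,0,-0.3,0.29,-0.1,0.0854],
  [0,0,0,-0.3,0.29,-0.1,0.0854],
  [0,0,0,-0.3,0.29,-0.1,0.0854],
  [0,0,0,-0.3,0.29,-0.1,0.0854],
  [0,0,0,-0.3,0.29,-0.1,0.0854],
  [0,0,0,-0.3,0.29,-0.1,0.0854],
  [0,0,0,-0.3,0.29,-0.1,0.06],
  [0,0,0,-0.3,0.29,-0.1,0.06],
])

```text
clock: 1.1
position: [0.406, 0.1577, 0.3324]
ee_rot: [0.852, 0.524, 0.001, -0.0]
ft_force: [-0.3, 0.2, -0.2]
grip_width: 0.708
```

```bash
cat >> h.py <<'E'
def delta(P,yaw=None,tilt=0,rot=None):
    """shift and turn in tool axes from current pose; tool x along yaw(deg), tilted 'tilt' deg (top leaning to -x)"""
    o=manip.get_obs(); q=R.from_quat(o["ee_rot"]); sh=q.inv().apply(np.array(P)-o["position"])
    tgt=target(yaw,tilt) ; rv=(q.inv()*tgt).as_rotvec(degrees=True); return np.round(rv,2),np.round(sh,4),o["position"]
def target(yaw,tilt):
    c,s=np.cos(np.radians(yaw)),np.sin(np.radians(yaw)); M=np.array([[c,s,0],[s,-c,0],[0,0,-1.]]).T
    return R.from_matrix(M)*R.from_euler("y",tilt,degrees=True)
E
python3 - <<'E'
from h import *
print(delta([.525,-.25,.40],79.5))
t=cv2.imread("pics/top0.png")[195:270,170:235]; print(np.percentile(t.max(2),[5,25,50,75,90,97]))
big=cv2.convertScaleAbs(cv2.resize(t,None,fx=8,fy=8,interpolation=cv2.INTER_CUBIC),alpha=1.6);cv2.imwrite("pics/rack.png",big)
E
```

```text
(array([  0.07,  -0.09, -16.35]), array([-0.3099,  0.2904, -0.0678]), array([0.4059601 , 0.15772888, 0.33243824]))
[ 86. 120. 121. 124. 134. 135.]
```

View pics/rack.png

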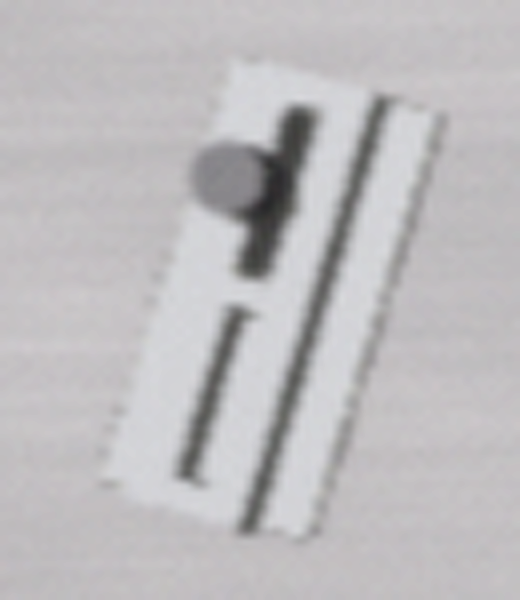

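Rack zoom: the empty slot's rim corners are about (230,305), (258,315), (178,478) and (208,487), so its centre is ~(219,396). Continuing to the stand.

>>> move_arm([
  [0,0,-16.35,-0.31,0.29,-0.068,0.04],
  [0,0,-16.35,-0.31,0.29,-0.068,0.04],
  [0,0,-16.35,-0.31,0.29,-0.068,0.04],
  [0,0,-16.35,-0.31,0.29,-0.068,0.04],
  [0,0,-16.35,-0.31,0.29,-0.068,0.04],
  [0,0,-16.35,-0.31,0.29,-0.068,0.04],
  [0,0,-16.35,-0.31,0.29,-0.068,0.04],
  [0,0,-16.35,-0.31,0.29,-0.068,0.04],
  [0,0,-16.35,-0.31,0.29,-0.068,0.04],
  [0,0,-16.35,-0.31,0.29,-0.068,0.04],
])

```text
clock: 2.1
position: [0.5258, -0.2497, 0.398]
ee_rot: [0.769, 0.64, -0.002, 0.0]
ft_force: [-0.1, -0.2, -0.6]
grip_width: 0.467
```

Run:
```python
from h import *
np.set_printoptions(precision=4,suppress=True)
T=lambda x,y:(170+x/8-.4,195+y/8-.4)
for k in [(219,396)]: print("slot",onz("top",T(*k),.033))
a,b=onz("top",T(245,310),.033),onz("top",T(194,482),.033);print(np.linalg.norm(a-b),np.degrees(np.arctan2(*(b-a)[[1,0]])))
C=[onz("top",T(*c),.004) for c in [(235,58),(445,115),(310,535),(105,485)]]
for i in range(4): d=C[(i+1)%4]-C[i]; print(np.linalg.norm(d),np.degrees(np.arctan2(d[1],d[0])))
print("rack ctr",np.mean(C,0))
print("sceneslot", onz("scene",(310+115/3.333,150+390/3.333-300/3.333),.033))
p=cams.camera_params("wrist");o=manip.get_obs();print(p,o["position"],o["ee_rot"],o["joint_pos"])
im=cams.camera("wrist");cv2.imwrite("pics/w1.png",im[:,:,::-1])
```

```text
slot [0.5452 0.247  0.033 ]
0.055266530831966684 163.84498301672184
0.07051867921814983 -106.10646908537684
0.14027721497417758 162.32403347315687
0.06755577584470855 75.49126453609314
0.14211074482115374 -16.450361388808137
rack ctr [0.5768 0.2375 0.004 ]
sceneslot [0.5459 0.2432 0.033 ]
{'fx': 309.70691628693146, 'fy': 309.70691628693146, 'cx': 319.0162398318218, 'cy': 200.95508358403836, 'xyz': array([ 0.4429, -0.234 ,  0.5411]), 'rotation': array([-0.1279, -0.1037,  0.6312,  0.758 ])} [ 0.5258 -0.2497  0.398 ] [ 0.7687  0.6396 -0.0022  0.0003] [-0.2873  0.2514  0.8319  1.3078 -0.1813  1.662   1.9002]
```

View pics/w1.png

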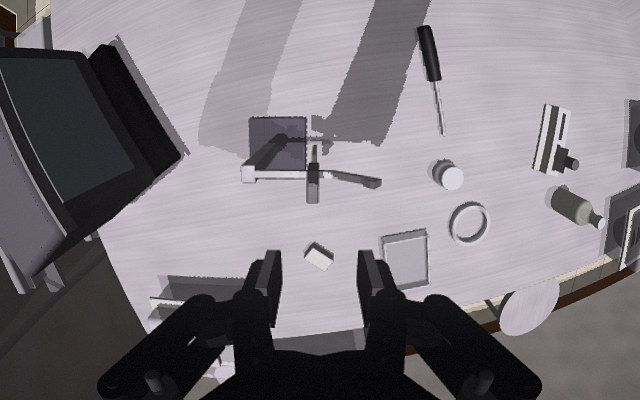

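Wrist view: the hook runs from the post (~248,172) to the tip (~380,183), with the gauge at ~(313,175). The rack is at the right (~553,140). I'll zoom in on the hook.

Run:
```python
import cv2
im=cv2.imread("pics/w1.png")[110:210,235:395]
cv2.imwrite("pics/w1z.png",cv2.convertScaleAbs(cv2.resize(im,None,fx=5,fy=5,interpolation=cv2.INTER_CUBIC),alpha=1.5))
```

```text
(no output)
```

View pics/w1z.png

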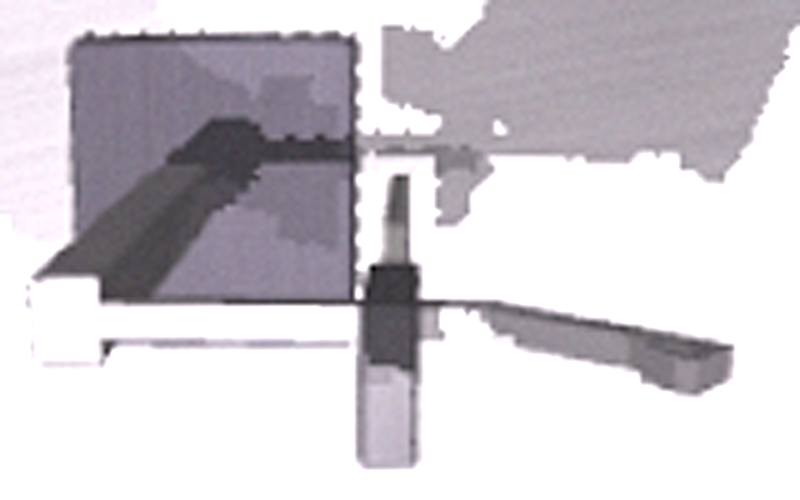

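Run:
```python
from h import *
np.set_printoptions(precision=4,suppress=True)
Z=lambda x,y:(235+x/5-.4,110+y/5-.4)
p=cams.camera_params("wrist")
f=lambda x,y,z:onz("wrist",Z(x,y),z,p)
g=[f(360,370,.248),f(415,370,.248),f(417,466,.248),f(358,466,.248)]
G=np.mean(g,0);print("grip",G,g)
e=(g[2]+g[3]-g[0]-g[1]);print("grip y dir",np.degrees(np.arctan2(e[1],e[0])),np.linalg.norm(e)/2)
pp=[f(33,283,.194),f(100,280,.194),f(102,362,.194),f(33,362,.194)];P=np.mean(pp,0);print("post",P,pp)
a,b=f(120,303,.194),f(350,303,.194);d=b-a;print("arm edge",a,b,np.degrees(np.arctan2(d[1],d[0])))
a,b=f(120,344,.194),f(350,344,.194);d=b-a;print("arm edge2",a,b,np.degrees(np.arctan2(d[1],d[0])))
B=f(496,303,.186);print("bend kink",B)
yaw=np.radians(79.5);u=np.array([np.cos(yaw),np.sin(yaw),0]);n=np.array([-u[1],u[0],0])
print("rel B: post",(P-B)@u,(P-B)@n,"grip",(G-B)@u,(G-B)@n)
# tip points in stand plane offset: robot side n=+4mm... intersect ray with plane through B
for nm,px in dict(low=(730,347),lowlip=(690,338),end_bot=(728,380),nearend=(690,392)).items():
    o,dd=ray("wrist",Z(*px),p)
    for off in (0,-.008):
        X=o+dd*(((B-o)@n+off)/(dd@n)); print(nm,off,(X-B)@u,X[2]-.186,np.degrees(np.arctan2(X[2]-.186,(X-B)@u)))
# slot in wrist view
```

```text
grip [ 0.5327 -0.2559  0.248 ] [array([ 0.5219, -0.2594,  0.248 ]), array([ 0.5238, -0.2487,  0.248 ]), array([ 0.5435, -0.252 ,  0.248 ]), array([ 0.5414, -0.2636,  0.248 ])]
grip y dir -10.750769439557176 0.01999381611561285
post [ 0.5122 -0.3302  0.194 ] [array([ 0.5014, -0.3359,  0.194 ]), array([ 0.5039, -0.3199,  0.194 ]), array([ 0.5233, -0.3241,  0.194 ]), array([ 0.5201, -0.3407,  0.194 ])]
arm edge [ 0.5102 -0.3165  0.194 ] [ 0.5202 -0.2637  0.194 ] 79.21202807829324
arm edge2 [ 0.5198 -0.3188  0.194 ] [ 0.5298 -0.2655  0.194 ] 79.339489994414
bend kink [ 0.5282 -0.2306  0.186 ]
rel B: post -0.10081553640579297 -0.002399465201466123 grip -0.024074099094272938 -0.009016848612922781
low 0 0.04857815515250307 0.03863133689816084 38.493156549858526
low -0.008 0.05482003029154308 0.008349699020091583 8.66022387118466
lowlip 0 0.041037372357030005 0.03136571511274211 37.391429919251415
lowlip -0.008 0.04655762649256189 0.000388787975439564 0.478447765114187
end_bot 0 0.043304422373721306 0.06422024295667361 56.007775085436194
end_bot -0.008 0.049041623602468776 0.0363873551048885 36.5742624878964
nearend 0 0.03421562563941568 0.07280949317608948 64.82959268286936
nearend -0.008 0.03908306748137536 0.045798560223527573 49.52358894318811
```

Run:
```python
from h import *
print(delta([.5263,-.2547,.217],79.4))
```

```text
(array([-0.14,  0.13,  0.25]), array([-0.0071,  0.0022,  0.181 ]), array([ 0.52595674, -0.24703776,  0.39801472]))
```

>>> move_arm([
  [0,0,0,-0.01,0.002,0.05,0.036],
  [0,0,0,-0.01,0.002,0.1,0.036],
  [0,0,0,-0.01,0.002,0.13,0.036],
  [0,0,0,-0.01,0.002,0.14,0.036],
  [0,0,0,-0.01,0.002,0.14,0.036],
])

```text
clock: 2.65
position: [0.5262, -0.2535, 0.2587]
ee_rot: [0.766, 0.643, -0.0, -0.001]
ft_force: [0.2, 0.5, 0.1]
grip_width: 0.42
```

Run:
```python
from h import *
cams.camera("top");cams.camera("top")
p=cams.camera_params("wrist");im=cams.camera("wrist");import pickle;pickle.dump(p,open("w2.pkl","wb"))
print(delta([.526,-.2574,.217],79.4),manip.get_obs()["ft_force"])
cv2.imwrite("pics/w2.png",cv2.convertScaleAbs(im[100:400,120:520,::-1],alpha=1.5).repeat(2,0).repeat(2,1))
```

```text
(array([0.16, 0.  , 0.53]), array([-0.0024, -0.0008,  0.0443]), array([ 0.52711896, -0.25515668,  0.26132548])) [-0.17082993 -0.6601078  -0.21507354]
```

View pics/w2.png

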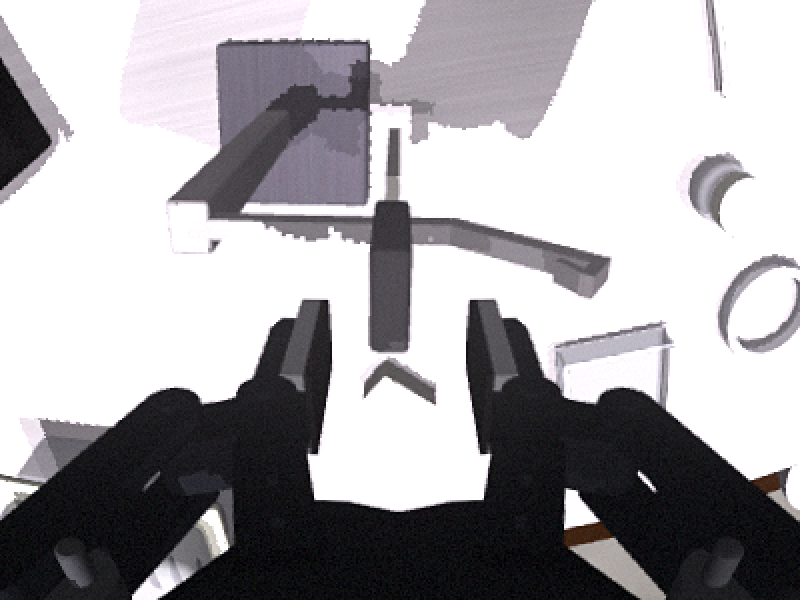

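Gauge centred between the fingers (grip at x≈390, fingertips 328/470); the bend kink is at (452,220) and the tip lower corner at (608,258). Descending and estimating the rise.

>>> move_arm([
  [0,0,0,-0.0025,-0.001,0.025,0.034],
  [0,0,0,-0.0025,-0.001,0.038,0.034],
  [0,0,0,-0.0025,-0.001,0.044,0.034],
  [0,0,0,-0.0025,-0.001,0.044,0.034],
  [0,0,0,-0.0025,-0.001,0.044,0.034],
])

```text
clock: 3.3
position: [0.5251, -0.2576, 0.2161]
ee_rot: [0.767, 0.642, 0.0, 0.0]
ft_force: [0.5, -0.2, -0.1]
grip_width: 0.401
```

Run:
```python
from h import *
import pickle
np.set_printoptions(precision=4,suppress=True)
p=pickle.load(open("w2.pkl","rb"));Z=lambda x,y:(120+x/2-.25,100+y/2-.25)
B=onz("wrist",Z(452,219),.194,p);B2=onz("wrist",Z(452,219),.186,p)
yaw=np.radians(79.4);u=np.array([np.cos(yaw),np.sin(yaw),0]);n=np.array([-u[1],u[0],0])
print(B,B2,np.mean([onz("wrist",Z(*c),.194,p) for c in [(168,203),(208,203),(210,250),(168,250)]],0))
print("gauge side top/bot", onz("wrist",Z(391,200),.203,p),onz("wrist",Z(390,350),.248,p))
for z,b in((.194,B),(.186,B2)):
  for px in [(608,258),(560,250)]:
    o,d=ray("wrist",Z(*px),p);X=o+d*(((b-o)@n)/(d@n));print(z,(X-b)@u,X[2]-z,np.degrees(np.arctan2(X[2]-z,(X-b)@u)))
print(delta([.526,-.2574,.217],79.4),manip.get_obs()["ft_force"])
```

```text
[ 0.5248 -0.235   0.194 ] [ 0.528  -0.2348  0.186 ] [ 0.5109 -0.3332  0.194 ]
gauge side top/bot [ 0.5108 -0.2548  0.203 ] [ 0.5418 -0.2603  0.248 ]
0.194 0.048129320366309764 0.034818145474364876 35.88306745540951
0.194 0.03346080261839742 0.02811116606347988 40.03436702306471
0.186 0.049965236936477364 0.03614630073881431 35.88306745540944
0.186 0.034737181372775684 0.029183480303321047 40.034367023064625
(array([0.05, 0.  , 0.49]), array([ 0.0003,  0.0008, -0.0009]), array([ 0.5251, -0.2576,  0.2161])) [ 0.495  -0.1887 -0.0695]
```

>>> move_arm([
  [0,0,0,0,0.001,0,0.02],
  [0,0,0,0,0.001,0,0.014],
  [0,0,0,0,0.001,0,0.006],
  [0,0,0,0,0.001,0,0.006],
  [0,0,0,0,0.001,0,0.006],
  [0,0,0,0,0.001,0,0.006],
], grip_force=50)

```text
clock: 3.9
position: [0.5261, -0.2577, 0.2158]
ee_rot: [0.767, 0.642, 0.0, 0.0]
ft_force: [-0.1, 0.5, 5.7]
grip_width: 0.132
```

Run:
```python
from h import *
print(delta([.526,-.2574,.217],79.4),manip.get_obs()["ft_force"],manip.get_obs()["grip_width"])
```

```text
(array([ 0.07, -0.  ,  0.5 ]), array([ 0.0003, -0.0002, -0.0012]), array([ 0.52610224, -0.25770487,  0.21580491])) [-0.12605634  0.48366026  5.70115514] 0.13229375597498655
```

>>> move_arm([
  [0,0,0,0,0,-0.001,0.006],
  [0,0,0,0,0,-0.002,0.006],
  [0,0,0,0,0,-0.003,0.006],
  [0,0,0,0,0,-0.003,0.006],
  [0,0,0,0,0,-0.003,0.006],
])

```text
clock: 4.4
position: [0.5256, -0.2576, 0.2181]
ee_rot: [0.767, 0.642, -0.0, -0.0]
ft_force: [-0.2, 0.8, -2.1]
grip_width: 0.133
```

```bash
cat >> h.py <<'E'
YAW=79.4; yr=np.radians(YAW); U=np.array([np.cos(yr),np.sin(yr),0]); BEND=np.array([.5302,-.235,0]); L=.0323
def tcp(x,z,th):
    q=target(YAW,th); return BEND+U*x+[0,0,z]-L*q.apply([0,0,1])
def state():
    o=manip.get_obs(); q=R.from_quat(o["ee_rot"]); e=o["position"]+L*q.apply([0,0,1]); th=(target(YAW,0).inv()*q).as_rotvec(degrees=True)
    N=np.array([-U[1],U[0],0])
    print("eye x z lat mm",np.round(1e3*np.array([(e-BEND)@U,e[2],(e-BEND)@N]),2),"rot",np.round(th,2),"f u,z,n",np.round([o["ft_force"]@U,o["ft_force"][2],o["ft_force"]@N],2),"tq",np.round(o["torque"],2),"w",round(o["grip_width"],3),"t",round(o["clock"],2))
def rows(path):
    for x,z,th in path:
        r,s,_=delta(tcp(x,z,th),YAW,th); print([*np.round(r,1).tolist(),*np.round(s,4).tolist()])
E
python3 - <<'E'
from h import *
state()
rows([(-.023,.190,0),(-.015,.190,3),(-.008,.191,8),(0,.193,14),(.006,.196,20),(.010,.198,25),(.012,.199,30),(.012,.199,36)])
print(manip.get_obs()["joint_pos"])
E
```

```text
eye x z lat mm [-23.08 185.78   0.42] rot [ 0.02  0.01 -0.49] f u,z,n [ 0.78 -2.1   0.31] tq [-0.05  0.07 -0.02] w 0.133 t 4.4
[-0.0, -0.0, 0.5, 0.0001, 0.0004, -0.0042]
[-0.0, 3.0, 0.5, 0.0064, 0.0005, -0.0042]
[-0.1, 8.0, 0.5, 0.0106, 0.0005, -0.0049]
[-0.1, 14.0, 0.5, 0.0153, 0.0005, -0.0063]
[-0.1, 20.0, 0.5, 0.018, 0.0006, -0.0083]
[-0.1, 25.0, 0.5, 0.0194, 0.0006, -0.0092]
[-0.2, 30.0, 0.5, 0.0189, 0.0006, -0.0089]
[-0.2, 36.0, 0.5, 0.0161, 0.0005, -0.0071]
[-0.27128362  0.310002    0.79906893  1.62495796 -0.2286071   1.30403034
  1.95901715]
```

>>> move_arm([
  [0,0,0,0,0,-0.0042,0.006],
  [0,3,0,0.0064,0.0002,-0.0042,0.006],
  [0,8,0,0.0106,0.0002,-0.0049,0.006],
  [0,14,0,0.0153,0.0002,-0.0063,0.006],
  [0,20,0,0.018,0.0002,-0.0083,0.006],
  [0,25,0,0.0194,0.0002,-0.0092,0.006],
  [0,30,0,0.0189,0.0002,-0.0089,0.006],
  [0,36,0,0.0161,0.0002,-0.0071,0.006],
  [0,36,0,0.0161,0.0002,-0.0071,0.006],
  [0,36,0,0.0161,0.0002,-0.0071,0.006],
])

```text
clock: 5.4
position: [0.5286, -0.2426, 0.2249]
ee_rot: [0.73, 0.61, 0.236, -0.198]
ft_force: [0.2, 0.5, -1.4]
grip_width: 0.132
```

Run:
```python
from h import *
state();print(manip.get_obs()["joint_pos"])
```

```text
eye x z lat mm [ 11.18 198.77   0.38] rot [ 0.19 35.86 -0.4 ] f u,z,n [ 0.49 -1.43 -0.1 ] tq [-0.85  0.14 -0.  ] w 0.132 t 5.4
[ 0.17871952  0.52407713  0.67642686  1.47733267 -0.79638104  1.6878923
  2.33284461]
```

>>> move_arm([
  [0,0,0,0,0,-0.0015,0.006],
  [0,0,0,0,0,-0.003,0.006],
  [0,0,0,0,0,-0.0035,0.006],
  [0,0,0,0,0,-0.004,0.006],
  [0,0,0,0,0,-0.004,0.006],
])

```text
clock: 5.9
position: [0.5285, -0.2439, 0.2289]
ee_rot: [0.729, 0.611, 0.237, -0.198]
ft_force: [0.2, 0.7, -2.1]
grip_width: 0.133
```

Run:
```python
from h import *
state()
```

```text
eye x z lat mm [  9.88 202.76   0.24] rot [ 0.14 35.99 -0.51] f u,z,n [ 0.78 -2.09 -0.1 ] tq [-0.89  0.13 -0.03] w 0.133 t 5.9
```

>>> move_arm([
  [0,0,0,0,0,-0.0005,0.006],
  [0,0,0,0,0,-0.001,0.006],
  [0,0,0,0,0,-0.0015,0.006],
  [0,0,0,0,0,-0.0015,0.006],
])

```text
clock: 6.3
position: [0.5281, -0.2451, 0.2299]
ee_rot: [0.729, 0.611, 0.237, -0.198]
ft_force: [-1.1, -0.3, -1.8]
grip_width: 0.135
```

Run:
```python
from h import *
state()
```

```text
eye x z lat mm [  8.65 203.73   0.33] rot [ 0.15 36.   -0.46] f u,z,n [-0.51 -1.82  1.04] tq [-0.9   0.14 -0.02] w 0.135 t 6.3
```

>>> move_arm([
  [0,0,0,0,0,-0.0005,0.006],
  [0,0,0,0,0,-0.001,0.006],
  [0,0,0,0,0,-0.001,0.006],
])

```text
clock: 6.6
position: [0.5281, -0.2454, 0.2303]
ee_rot: [0.729, 0.611, 0.237, -0.199]
ft_force: [1.1, 1.7, -4.3]
grip_width: 0.134
```

Run:
```python
from h import *
state()
```

```text
eye x z lat mm [  8.4  204.18   0.38] rot [ 0.18 36.01 -0.48] f u,z,n [ 1.9  -4.27 -0.72] tq [-0.98  0.1  -0.04] w 0.134 t 6.6
```

>>> move_arm([
  [0,0,0,0,0,0.002,0.006],
  [0,0,0,0,0,0.004,0.006],
  [0,0,0,0.004,0,0.004,0.006],
  [0,0,0,0.009,0,0.004,0.006],
  [0,0,0,0.014,0,0.004,0.006],
  [0,0,0,0.018,0,0.004,0.006],
  [0,0,0,0.02,0,0.004,0.006],
  [0,0,0,0.02,0,0.004,0.006],
  [0,0,0,0.02,0,0.003,0.006],
  [0,0,0,0.02,0,0.003,0.006],
])

```text
clock: 7.6
position: [0.5311, -0.2282, 0.2399]
ee_rot: [0.729, 0.61, 0.237, -0.198]
ft_force: [-1.5, -0.6, -2.2]
grip_width: 0.13
```

Run:
```python
from h import *
state()
```

```text
eye x z lat mm [ 25.86 213.81   0.54] rot [ 0.15 36.   -0.45] f u,z,n [-0.9  -2.16  1.36] tq [-0.92  0.14  0.02] w 0.13 t 7.6
```

>>> move_arm([
  [0,0,0,0,0,-0.0005,0.006],
  [0,0,0,0,0,-0.001,0.006],
  [0,0,0,0,0,-0.0015,0.006],
  [0,0,0,0,0,-0.0015,0.006],
])

```text
clock: 8.0
position: [0.5311, -0.2289, 0.2412]
ee_rot: [0.729, 0.611, 0.237, -0.198]
ft_force: [-0.2, 0.2, -0.6]
grip_width: 0.134
```

Run:
```python
from h import *
state()
```

```text
eye x z lat mm [ 25.14 215.11   0.44] rot [ 0.14 36.   -0.47] f u,z,n [ 0.12 -0.64  0.22] tq [-0.88  0.14  0.02] w 0.134 t 8.0
```

>>> move_arm([
  [0,0,0,0,0,-0.0005,0.006],
  [0,0,0,0,0,-0.001,0.006],
  [0,0,0,0,0,-0.001,0.006],
])

```text
clock: 8.3
position: [0.531, -0.2293, 0.2419]
ee_rot: [0.729, 0.611, 0.237, -0.199]
ft_force: [0.6, 0.7, -2.0]
grip_width: 0.134
```

Run:
```python
from h import *
state()
```

```text
eye x z lat mm [ 24.75 215.77   0.48] rot [ 0.16 36.01 -0.48] f u,z,n [ 0.8  -1.97 -0.41] tq [-0.94  0.17 -0.01] w 0.134 t 8.3
```

>>> move_arm([
  [0,0,0,0,0,-0.0005,0.006],
  [0,0,0,0,0,-0.001,0.006],
  [0,0,0,0,0,-0.001,0.006],
])

```text
clock: 8.6
position: [0.5309, -0.2293, 0.2421]
ee_rot: [0.729, 0.611, 0.237, -0.199]
ft_force: [1.5, 4.5, -9.2]
grip_width: 0.132
```

Run:
```python
from h import *
state()
```

```text
eye x z lat mm [ 24.69 215.98   0.58] rot [ 0.22 36.03 -0.49] f u,z,n [ 4.72 -9.17 -0.6 ] tq [-1.29  0.01 -0.24] w 0.132 t 8.6
```

>>> move_arm([
  [0,0,0,0,0,0.001,0.006],
  [0,0,0,0,0,0.0023,0.006],
  [0,0,0,0,0,0.0023,0.006],
  [0,0,0,0,0,0.0023,0.006],
])

```text
clock: 9.0
position: [0.5311, -0.229, 0.2414]
ee_rot: [0.729, 0.611, 0.237, -0.198]
ft_force: [-0.6, -0.3, -2.0]
grip_width: 0.131
```

```bash
cat >> h.py <<'E'
def ns(a=36):
    o=manip.get_obs(); q=R.from_quat(o["ee_rot"]); e=o["position"]+L*q.apply([0,0,1])-BEND-[0,0,.19]; c,s=np.cos(np.radians(a)),np.sin(np.radians(a)); x=e@U
    print("s,n mm",np.round(1e3*np.array([x*c+e[2]*s,-x*s+e[2]*c]),2))
E
python3 - <<'E'
from h import *
state();ns()
E
```

```text
eye x z lat mm [ 25.07 215.22   0.4 ] rot [ 0.11 35.99 -0.46] f u,z,n [-0.36 -2.04  0.51] tq [-0.85  0.16 -0.04] w 0.131 t 9.0
s,n mm [35.11  5.67]
```

>>> move_arm([
  [0,0,0,0,0,0.0008,0.006],
  [0,0,0,0.002,0,0.0008,0.006],
  [0,0,0,0.004,0,0.0008,0.006],
  [0,0,0,0.006,0,0.0008,0.006],
  [0,0,0,0.008,0,0.0008,0.006],
  [0,0,0,0.01,0,0.0008,0.006],
  [0,0,0,0.01,0,0.0008,0.006],
])

```text
clock: 9.7
position: [0.5327, -0.2199, 0.2464]
ee_rot: [0.729, 0.611, 0.237, -0.198]
ft_force: [-1.2, 0.1, -2.5]
grip_width: 0.128
```

Run:
```python
from h import *
state();ns()
```

```text
eye x z lat mm [ 34.29 220.29   0.45] rot [ 0.14 36.01 -0.5 ] f u,z,n [-0.16 -2.52  1.24] tq [-0.9   0.24 -0.02] w 0.128 t 9.7
s,n mm [45.54  4.35]
```

>>> move_arm([
  [0,0,0,0,0,-0.0004,0.006],
  [0,0,0,0.002,0,-0.0004,0.006],
  [0,0,0,0.004,0,-0.0004,0.006],
  [0,0,0,0.006,0,-0.0004,0.006],
  [0,0,0,0.008,0,-0.0004,0.006],
  [0,0,0,0.008,0,-0.0004,0.006],
])

```text
clock: 10.3
position: [0.5338, -0.2137, 0.2514]
ee_rot: [0.729, 0.611, 0.237, -0.198]
ft_force: [-0.2, -0.2, -1.3]
grip_width: 0.131
```

Run:
```python
from h import *
state();ns()
```

```text
eye x z lat mm [ 40.58 225.32   0.52] rot [ 0.14 36.01 -0.51] f u,z,n [-0.28 -1.32  0.16] tq [-0.86  0.16 -0.02] w 0.131 t 10.3
s,n mm [53.59  4.72]
```

Clear and free of force. Continuing outward.

>>> move_arm([
  [0,0,0,0.002,0,0,0.006],
  [0,0,0,0.004,0,0,0.006],
  [0,0,0,0.006,0,0,0.006],
  [0,0,0,0.008,0,0,0.006],
  [0,0,0,0.01,0,0,0.006],
  [0,0,0,0.013,0,0,0.006],
  [0,0,0,0.018,0,0,0.006],
  [0,0,0,0.023,0,0,0.006],
  [0,0,0,0.03,0,0,0.006],
  [0,0,0,0.03,0,0,0.006],
])

```text
clock: 11.3
position: [0.5384, -0.1892, 0.2697]
ee_rot: [0.729, 0.611, 0.237, -0.198]
ft_force: [0.3, -0.2, -1.4]
grip_width: 0.133
```

Run:
```python
from h import *
state();ns();print(manip.get_obs()["joint_pos"])
# next: up/out clear, then upright, toward slot
r=delta(BEND+U*.16+[0,0,.36],YAW,0);print(r)
```

```text
eye x z lat mm [ 65.54 243.57   0.54] rot [ 0.11 36.03 -0.57] f u,z,n [-0.09 -1.37 -0.36] tq [-0.9   0.17  0.04] w 0.133 t 11.3
s,n mm [84.51  4.82]
[ 0.08039683  0.42381486  0.67601628  1.50131419 -0.77793343  1.68708702
  2.21646549]
(array([ -0.11, -36.03,   0.57]), array([ 0.1449,  0.0016, -0.0063]), array([ 0.53838217, -0.18918302,  0.26969235]))
```

>>> move_arm([
  [0,0,0,0.03,0,0,0.006],
  [0,0,0,0.07,0,0,0.006],
  [0,0,0,0.11,0,0,0.006],
  [0,-7,0,0.14,0.001,-0.005,0.006],
  [0,-14,0,0.145,0.0015,-0.006,0.006],
  [0,-22,0,0.145,0.0015,-0.006,0.006],
  [0,-30,0,0.145,0.0015,-0.006,0.006],
  [0,-36,0.6,0.145,0.0015,-0.006,0.006],
  [0,-36,0.6,0.145,0.0015,-0.006,0.006],
  [0,-36,0.6,0.145,0.0015,-0.006,0.006],
])

```text
clock: 12.3
position: [0.5592, -0.0781, 0.3587]
ee_rot: [0.769, 0.639, -0.0, -0.002]
ft_force: [0.3, -0.8, -1.4]
grip_width: 0.134
```

Run:
```python
from h import *
state()
print(delta([.60,.215,.33],73.3),manip.get_obs()["joint_pos"])
```

```text
eye x z lat mm [159.67 326.39   0.51] rot [0.22 0.15 0.02] f u,z,n [-0.73 -1.42 -0.43] tq [-0.07 -0.02 -0.03] w 0.134 t 12.3
(array([-0.23, -0.13,  6.08]), array([ 0.2955, -0.0138,  0.0295]), array([ 0.55917827, -0.07806728,  0.35868866])) [-0.45760193  0.17266431  0.60819224  1.42992993 -0.10105083  1.57332189
  1.52918396]
```

>>> move_arm([
  [0,0,1,0.03,-0.002,0.005,0.006],
  [0,0,2,0.075,-0.005,0.01,0.006],
  [0,0,4,0.12,-0.01,0.02,0.006],
  [0,0,6,0.165,-0.014,0.03,0.006],
  [-0.2,0,6,0.21,-0.014,0.03,0.006],
  [-0.2,0,6,0.25,-0.014,0.03,0.006],
  [-0.2,0,6,0.28,-0.014,0.03,0.006],
  [-0.2,0,6,0.2955,-0.014,0.03,0.006],
  [-0.2,0,6,0.2955,-0.014,0.03,0.006],
  [-0.2,0,6,0.2955,-0.014,0.03,0.006],
])

```text
clock: 13.3
position: [0.6008, 0.2119, 0.329]
ee_rot: [0.803, 0.596, -0.0, 0.0]
ft_force: [0.4, -0.1, -1.2]
grip_width: 0.132
```

Run:
```python
from h import *
import pickle
for i in range(4): cams.camera("top")
p=cams.camera_params("wrist");im=cams.camera("wrist");pickle.dump(p,open("w3.pkl","wb"))
o=manip.get_obs();print(o["position"],o["joint_velocities"].round(3),o["grip_width"])
c=proj("wrist",[.5452,.247,.033],p);print(c);x,y=[int(max(0,min(m,v))) for v,m in zip(c-[80,60],(480,280))];print(x,y)
cv2.imwrite("pics/w3.png",im[:,:,::-1])
cv2.imwrite("pics/w3z.png",cv2.convertScaleAbs(cv2.resize(im[y:y+120,x:x+160,::-1],None,fx=5,fy=5,interpolation=cv2.INTER_CUBIC),alpha=1.3))
```

```text
[0.60040338 0.21318233 0.32940057] [-0.008  0.004 -0.006 -0.003 -0.001 -0.001 -0.001] 0.13019175910201375
[331.26056344 113.06284196]
251 53
```

View pics/w3z.png

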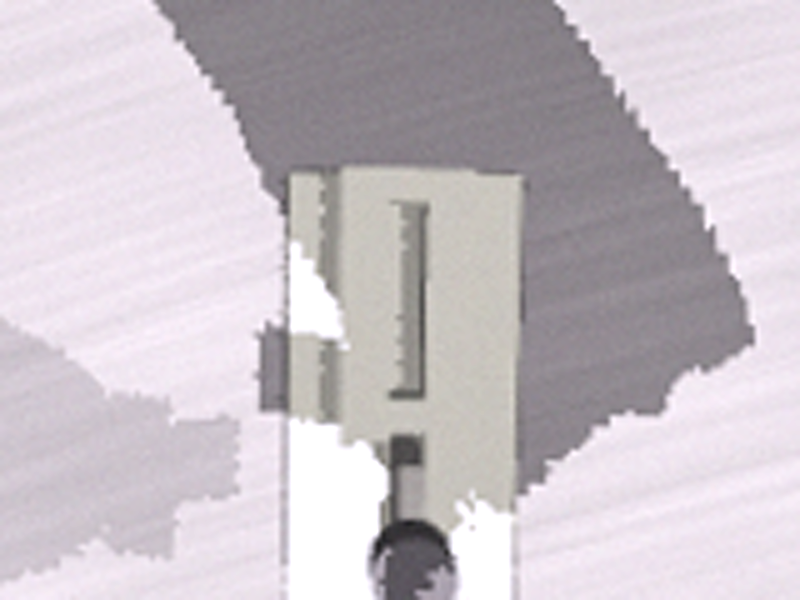

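The empty slot is clear, with rim corners ~(391,202), (428,203), (424,398) and (388,398). The sister's round grip is at (412,560).

Run:
```python
from h import *
import pickle
np.set_printoptions(precision=4,suppress=True)
p=pickle.load(open("w3.pkl","rb"));Z=lambda x,y:(251+x/5-.4,53+y/5-.4)
c=[onz("wrist",Z(*k),.033,p) for k in [(391,202),(428,203),(424,398),(388,398)]]
C=np.mean(c,0);e=c[0]+c[1]-c[2]-c[3];print(C,np.linalg.norm(e)/2,np.degrees(np.arctan2(e[1],e[0])),np.linalg.norm(c[1]-c[0]),np.linalg.norm(c[2]-c[3]))
a,b=onz("wrist",Z(522,180),.033,p),onz("wrist",Z(517,500),.033,p);d=a-b;print("edge",np.degrees(np.arctan2(d[1],d[0])))
a,b=onz("wrist",Z(427,205),.033,p),onz("wrist",Z(421,520),.033,p);d=a-b;print("slots right edge",np.degrees(np.arctan2(d[1],d[0])))
print(delta([*C[:2],.19],73.3))
print("bottle",onz("top",(178,167),.15))
```

```text
[0.5451 0.2484 0.033 ] 0.05570824290394702 162.51933786193237 0.010307276798033347 0.010209045274291445
edge 163.34520467202873
slots right edge 162.62044411833602
(array([ 0.03, -0.02, -0.08]), array([ 0.0177, -0.0632,  0.1394]), array([0.6004, 0.2132, 0.3294]))
bottle [0.718  0.2597 0.15  ]
```

>>> move_arm([
  [0,0,0.2,0.009,-0.032,0.03,0.006],
  [0,0,0.2,0.0177,-0.063,0.05,0.006],
  [0,0,0.2,0.0177,-0.063,0.09,0.006],
  [0,0,0.2,0.0177,-0.063,0.13,0.006],
  [0,0,0.2,0.0177,-0.063,0.16,0.006],
  [0,0,0.2,0.0177,-0.063,0.175,0.006],
  [0,0,0.2,0.0177,-0.063,0.18,0.006],
  [0,0,0.2,0.0177,-0.063,0.18,0.006],
  [0,0,0.2,0.0177,-0.063,0.18,0.006],
])

```text
clock: 14.45
position: [0.546, 0.2499, 0.1507]
ee_rot: [0.803, 0.596, 0.001, 0.0]
ft_force: [0.1, 0.4, -1.9]
grip_width: 0.132
```

Run:
```python
from h import *
import pickle
for i in range(4): cams.camera("top")
p=cams.camera_params("wrist");im=cams.camera("wrist");pickle.dump(p,open("w4.pkl","wb"))
print(delta([.5451,.2484,.13],73.0))
c=proj("wrist",[.5451,.2484,.05],p);print(c);x,y=[int(max(0,min(m,v))) for v,m in zip(c-[80,60],(480,280))];print(x,y)
cv2.imwrite("pics/w4z.png",cv2.convertScaleAbs(cv2.resize(im[y:y+120,x:x+160,::-1],None,fx=5,fy=5,interpolation=cv2.INTER_CUBIC),alpha=1.3))
```

```text
(array([ 0.06, -0.05,  0.13]), array([-0.0014,  0.0001,  0.0197]), array([0.54534539, 0.24979162, 0.14970675]))
[317.46864507 201.62097969]
237 141
```

View pics/w4z.png

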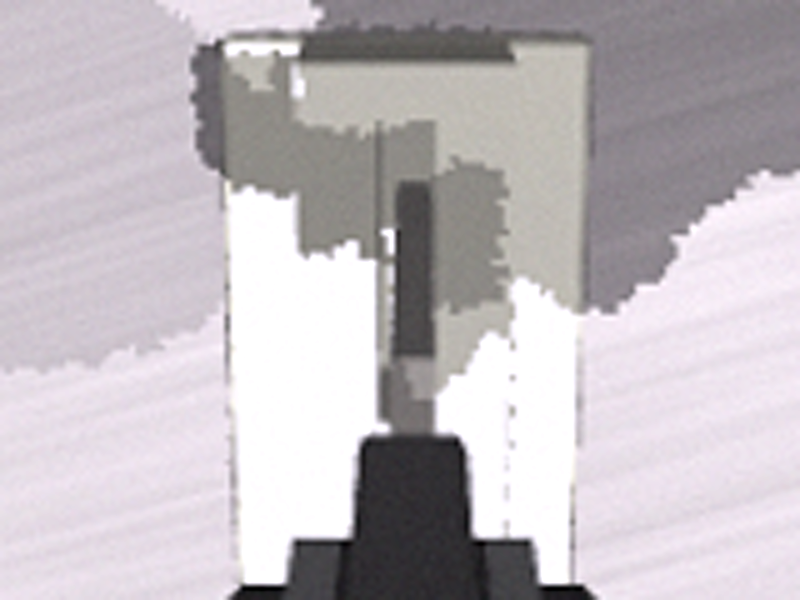

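The gauge's lower near edge is at (398–431,182). The slot beneath it spans x 379–435, with its end at y≈122.

Run:
```python
from h import *
import pickle
np.set_printoptions(precision=4,suppress=True)
p=pickle.load(open("w4.pkl","rb"));Z=lambda x,y:(237+x/5-.4,141+y/5-.4)
u=np.array([np.cos(np.radians(73)),np.sin(np.radians(73)),0]);n=np.array([-u[1],u[0],0])
T=np.array([.54535,.24979,0])
l,r=onz("wrist",Z(398,182),.062,p),onz("wrist",Z(432,182),.062,p)
s1,s2=onz("wrist",Z(379,122),.033,p),onz("wrist",Z(435,122),.033,p)
for nm,X in dict(l=l,r=r,top_r=onz("wrist",Z(433,355),.062+.075,p),s1=s1,s2=s2).items(): print(nm,X,"rel TCP u,n",(X-T)@u,(X-T)@n)
```

```text
l [0.5216 0.2546 0.062 ] rel TCP u,n -0.0023465853075175513 0.024105654963131547
r [0.5231 0.2596 0.062 ] rel TCP u,n 0.0028867009327641032 0.024116834432179737
top_r [0.5224 0.2589 0.137 ] rel TCP u,n 0.0020236278628168796 0.024594994837715448
s1 [0.5177 0.2521 0.033 ] rel TCP u,n -0.005837817716160102 0.027130746874009515
s2 [0.5205 0.2613 0.033 ] rel TCP u,n 0.0037629900480709204 0.027148063961417227
```

>>> move_arm([
  [0,0,0.1,-0.0013,0,0,0.006],
  [0,0,0.1,-0.0013,0,0.005,0.006],
  [0,0,0.1,-0.0013,0,0.012,0.006],
  [0,0,0.1,-0.0013,0,0.018,0.006],
  [0,0,0.1,-0.0013,0,0.024,0.006],
  [0,0,0.1,-0.0013,0,0.028,0.006],
  [0,0,0.1,-0.0013,0,0.032,0.006],
  [0,0,0.1,-0.0013,0,0.035,0.006],
  [0,0,0.1,-0.0013,0,0.035,0.006],
])

```text
clock: 15.6
position: [0.5445, 0.2483, 0.1136]
ee_rot: [0.804, 0.595, -0.0, 0.0]
ft_force: [-0.4, -1.1, -2.0]
grip_width: 0.132
```

Run:
```python
from h import *
print(delta([.5449,.2485,.0958],73.0));state()
```

```text
(array([-0.  ,  0.03,  0.04]), array([0.0003, 0.0004, 0.0178]), array([0.54447718, 0.2483213 , 0.11355166]))
eye x z lat mm [477.68  81.25  74.88] rot [ 0.   -0.03  6.36] f u,z,n [-1.15 -2.03  0.18] tq [-0.02  0.04 -0.03] w 0.132 t 15.6
```

Already 7 mm below the rim with no contact. Lowering toward the floor.

>>> move_arm([
  [0,0,0,0,0,0.004,0.006],
  [0,0,0,0,0,0.008,0.006],
  [0,0,0,0,0,0.011,0.006],
  [0,0,0,0,0,0.014,0.006],
  [0,0,0,0,0,0.016,0.006],
  [0,0,0,0,0,0.0165,0.006],
  [0,0,0,0,0,0.017,0.006],
  [0,0,0,0,0,0.017,0.006],
])

```text
clock: 16.4
position: [0.5447, 0.2484, 0.097]
ee_rot: [0.804, 0.595, 0.0, 0.0]
ft_force: [0.7, 0.1, -2.3]
grip_width: 0.134
```

>>> move_arm([
  [0,0,0,0,0,0.0005,0.006],
  [0,0,0,0,0,0.001,0.006],
  [0,0,0,0,0,0.001,0.006],
])

```text
clock: 16.7
position: [0.5447, 0.2484, 0.096]
ee_rot: [0.804, 0.595, 0.0, 0.0]
ft_force: [-0.4, -1.2, -2.6]
grip_width: 0.134
```

>>> move_arm([
  [0,0,0,0,0,0.0005,0.006],
  [0,0,0,0,0,0.001,0.006],
  [0,0,0,0,0,0.001,0.006],
])

```text
clock: 17.0
position: [0.5449, 0.2485, 0.096]
ee_rot: [0.804, 0.595, 0.0, 0.0]
ft_force: [-3.3, -1.1, 7.4]
grip_width: 0.132
```

On the floor at the expected height. Easing off and releasing.

>>> move_arm([
  [0,0,0,0,0,-0.0007,0.006],
  [0,0,0,0,0,-0.0007,0.014],
  [0,0,0,0,0,-0.0007,0.018],
  [0,0,0,0,0,-0.0007,0.026],
  [0,0,0,0,0,-0.0007,0.034],
  [0,0,0,0,0,-0.0007,0.036],
  [0,0,0,0,0,-0.0007,0.036],
])

```text
clock: 17.7
position: [0.5446, 0.2484, 0.0956]
ee_rot: [0.804, 0.595, 0.0, 0.0]
ft_force: [-0.5, -0.2, 0.3]
grip_width: 0.42
```

>>> move_arm([
  [0,0,0,0,0,-0.003,0.036],
  [0,0,0,0,0,-0.01,0.036],
  [0,0,0,0,0,-0.025,0.036],
  [0,0,0,0,0,-0.05,0.036],
  [0,0,0,0,0,-0.09,0.036],
  [0,0,0,0,0,-0.13,0.036],
  [0,0,0,0,0,-0.17,0.036],
  [0,0,0,-0.05,0.02,-0.2,0.036],
  [0,0,0,-0.05,0.02,-0.2,0.036],
])

```text
clock: 18.6
position: [0.5512, 0.1901, 0.301]
ee_rot: [0.805, 0.593, 0.003, 0.001]
ft_force: [1.0, -0.9, -0.1]
grip_width: 0.42
```

Run:
```python
from h import *
for i in range(6): cams.camera("top")
o=manip.get_obs();print(o["position"],o["ft_force"],o["grip_width"])
s=cams.camera("scene");t=cams.camera("top");p=cams.camera_params("wrist");w=cams.camera("wrist")
print(proj("wrist",[.545,.248,.05],p))
def c(im,x,y,w,h): return cv2.convertScaleAbs(cv2.resize(im[y:y+h,x:x+w,::-1],(400,300),interpolation=cv2.INTER_CUBIC),alpha=1.5)
cv2.imwrite("pics/f.png",np.vstack([np.hstack([c(s,310,140,120,90),c(t,160,190,80,60)]),np.hstack([c(w,220,50,200,150),c(s,100,140,320,240)])]))
```

```text
[0.5484106  0.19603449 0.2948353 ] [-0.26019036 -0.14888909  1.01879967] 0.4237937292490566
[358.03018471 150.5541523 ]
```

View pics/f.png

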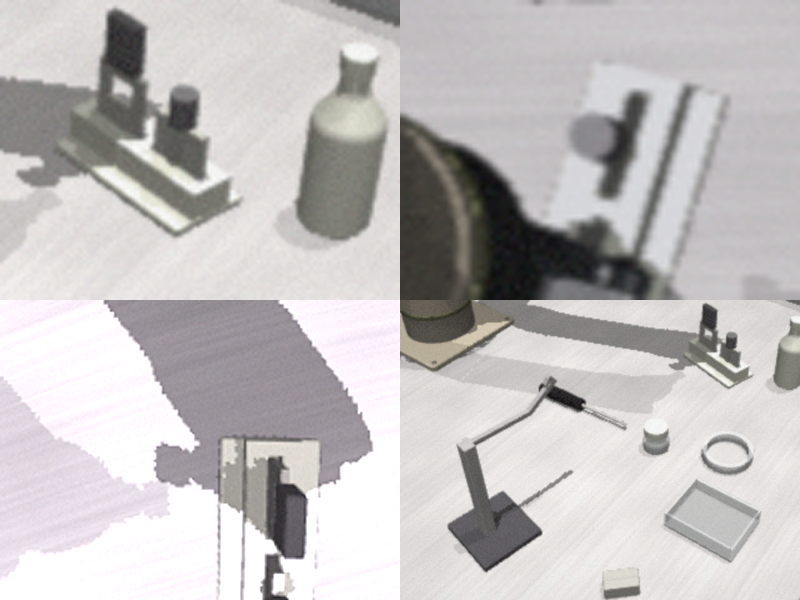

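The gauge stands upright and fully seated in the empty slot. The hook is empty, the sister and bystanders haven't moved, and the gripper is clear.

```bash
python3 -c "
from workcell import manip
print(manip.hand_in())"
```

```text
the job is handed in; nothing more can be done
None
```

The gauge is off the hook and stands upright, plate end down, in the rack's empty slot. I've released it and handed the job in at about 19 s of the 72 s allowed.

- **Off the hook:** I raised it off the arm, tilted it to 36° and touched the hook's underside at two points about 20 mm apart. They gave a rise of about 36°; the camera estimates were 36–40°. I then eased it out about 1.5–2 mm below contact. The highest contact load I read was about 9 N, in a probing touch, and I saw no contact force while crossing the barb.
- **Into the rack:** It went into the slot without touching the sides. It met the floor at the expected height (tool at 96.0 mm against 95.8 mm) with about 9 N, and I eased off before letting go.
- **Last checks:** The final pictures show the gauge upright in its slot and the hook empty. The sister and the other objects look unmoved, and the gripper is open and well clear. In the final top view the arm hid part of the rack, so the seating shows only in the scene and wrist views.
- **Measurements that disagreed:** My first wrist-camera positions were about 2.7 mm off because the arm was still settling. I corrected for that before grasping.

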